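# Swing the saucepan handle in under the riser

## Task

The red saucepan on the desk's hot plate has its long wooden handle sticking out where it will be caught. Swing that handle round until it points out to the side over the low blue bowl (not towards the tall canister), and let go; then take the pan by its short white grip opposite and turn it the rest of the way, until the long handle points straight in under the white wire riser. Keep the pan standing in its ring, and leave everything else where it is.

Things in the scene. Friction and masses are not known exactly. Their poses are not given: they have to be found in the camera images.
- pan: Loose open red saucepan, 150 mm across the rim, 75 mm high, about 0.6 kg, standing in the hot plate's ring, where it turns freely by sliding (about 1 to 2 N at the handle). Origin: centre of its underside, z up. Its long handle lies along its own -x (so at yaw 0 it points at the robot), its short grip along its own +x; both are centred 60 mm above its underside. Its rim is 15 mm higher than their centre line.
- handle_tip (a point): Outer end of the long wooden handle, 220 mm from the pan's axis. The handle is a bar 20 mm wide and 14 mm high; the wood runs from 90 to 220 mm from the axis.
- handle_hold (a point): Point in the middle of the long handle's section, 150 mm from the pan's axis: a good place to take it from above, fingers closing across the 20 mm width.
- pan_grip: Short white grip of the pan, opposite the long handle: a fixed part of the pan, a bar 20 mm wide and 14 mm high that sticks out 46 mm from the pan's side. Origin: its root, 75 mm from the pan's axis; its x points outward.
- grip_hold (a point): Point in the middle of the short grip's section, 102 mm from the pan's axis (27 mm beyond the root): take it here from above, fingers closing across the 20 mm width.
- hotplate: Black hot plate, fixed to the desk, 250 x 240 mm, its cooking surface 40 mm above the desk. On it a steel ring, 6 mm high and 152 mm inside diameter, keeps the pan's base (140 mm) within about 6 mm of the centre. Origin: on the desk below the ring's centre; x points inward, away from the robot towards the riser, which stands square to it.
- riser: White wire riser, fixed: a shelf of 8 mm wires, 500 mm wide and 200 mm deep, its underside 135 mm and its wires' top 143 mm above the desk, with a note pad and a paper tray on its two halves (up to 173 mm). Legs at its four corners. Origin: on the desk below the middle of its near edge, 100 mm inward of the hot plate's centre; x points inward. The handles pass under it (their top is at 107 mm above the desk) but a hand does not.
- canister: Loose tall beige canister with a wooden lid, 82 mm across, 121 mm high, beside the hot plate on one side or the other, about 215 mm from its centre: the long handle cannot pass it, the short grip can. Origin: centre of its underside.
- bowl: Loose low blue bowl, 84 mm across, 42 mm high, on the other side of the hot plate, about 215 mm from its centre: the long handle passes over it. Origin: centre of its underside.
- mug: Bystander: glass mug, 80 mm across and 95 mm high, on the left of the desk.
- lotion: Bystander: pale lotion bottle, 54 mm across and 150 mm high, on the left of the desk.
- basket: Bystander: white basket, 240 x 160 x 70 mm, on the right of the desk.
- jar: Bystander: amber jar, 50 mm across and 60 mm high, inside the basket.
- spatula: Bystander: spatula, 260 mm long, lying on the right of the desk near the robot.

How it is judged:
By the outcome, as a careful person would: the job done as asked, in the order asked, and still so for the second after the job is handed in, with the robot touching nothing.
It also fails if it takes over 69 s, if anything falls off the work surface, if the arm or the gripper's body presses on something with over 40 N, if the wrist force passes 120 N, or if a joint passes its speed limit or range.

## Robot

A 6-joint arm with a two-finger parallel gripper is mounted at the origin on the work surface. World frame = base frame: x ahead of the robot, y to its left, z up, the work surface at z = 0. Lengths are in m, angles in degrees, forces in N, time in s.
With the tool pointing down it reaches from about 0.4 to 0.825 m from the base axis. Payload 7 kg.
Tool frame: the origin (TCP) lies midway between the tips of the shut fingers; the grasp point (between the pads) lies 19 mm behind it (r.grip_point_offset is the z of the grasp point in the tool frame, in m); z points along the fingers, y is the line along which they close (so a half turn about z gives the same grasp; the last joint's range is limited). The gripper opens to 88 mm and grips with 3 to 60 N. Pads are 19 mm wide; open, the fingers measure 130 mm over their backs; the gripper's body (78 mm by 193 mm) begins 47 mm behind the grasp point.
Start: joints at [81.71, 20.546, 0.682, 0, -70.136, -16.507], TCP at [0.283, 0.613, 0.227] pointing down, gripper open.
Joint ranges: [-176.03, 176.03], [-82.01, 121.73], [-58.28, 71.71], [-173.87, 95.51], [-174.79, -0.11], [-173.66, 173.66]. Speed limits (degrees/s): [136.94, 136.94, 172.46, 180, 180, 180].

## Interface

Orientations are given as [roll, pitch, yaw] about the fixed x, y, z axes, in that order (R = Rz(yaw) Ry(pitch) Rx(roll)).
In Python, from plant import r, viewer, recognise, outline_of, pinpoint gives the robot as it stands.
- The arm moves only by the tool move_arm, never from a script. Its argument "targets" is a list of rows, each a list of 2 entries, a list of its own where there are three numbers: the shift along the tool's x, y, z in cm, then the turn, a rotation vector about the tool's x, y, z in rad. A call has 1 to 5 rows; each row is the pose to reach, as a shift and turn from the pose commanded when the call began, along the tool's axes at that moment; what a row does not reach only later rows make up. A row lasts 1/8 s, in which the tool goes at most 62.5 mm and 10.7 degrees, less where a joint would pass 70% of its speed; a pose out of reach is approached as far as the arm can. A call with a gripper value outside its range is refused whole. "jaw" is the finger opening in cm, from 0 to 8.76, set as the call begins (left out, the last holds). The fingers move at their own pace and stop on an object; "squeeze" is the grip in N (left out, the last holds). Time passes only in rows, so rows that repeat a pose let the fingers close. It gives the time, the measured TCP pose, the force, the opening and the grip force at its end, in the units of the state.
- r.get_state(): the state, without advancing time (a new reading comes with each control period).
- viewer.capture(name): name is "side" or "top"; returns a dict with "image" (420x560x3 uint8, blue, green, red), "intrinsics" (3x3 intrinsics, pixels), "camera_from_world" (4x4, takes a point from world to camera coordinates). Camera axes: x right, y up, looking along -z (the intrinsics and any distortion apply to the point x, -y, -z); pixel columns grow to the right and rows downward; lengths in m; the calibration is good to about 2 mm. A picture is of the moment at which its call begins. There is no depth.
- r.close_job(): hands the job in; it is judged then, once.
Trained networks look in the newest picture that a camera, given by its name, has taken for a name from the list of things; names that differ only in an ending like _2 or _b are one class to them, and where a whole thing is asked for, a point or a joint stands for the part that bears it (a point fixed in the world has none). Each returns a list of dicts, best first, with "score" (0 to 1); they miss things now and then, are a little off and sometimes report something else, mostly with a low value. They report only what shows in the picture. A call takes as long as a camera call.
- recognise(label, camera): "box" ([left, top, right, bottom] in pixels, round what is visible of it).
- outline_of(label, camera): "mask" (420x560 bool, what is visible of it) and "box" ([left, top, right, bottom] in pixels, round what is visible of it).
- pinpoint(label, camera): "location" ([row, column] in pixels: a listed point, or the origin of a listed thing).
The state is a dict: "time_s": time; "joints": joint angles; "qd": joint speeds; "joint_torque": joint torques, N m; "tcp_pos": TCP position; "eef_rot": TCP orientation; "contact_force": force on the tool from outside, world axes, zero at the start; "moment": the same for the moment, N m; "gripper_width": finger opening in m; "gripper_force": force on a finger pad.
Only numpy, scipy, OpenCV 4.12 (cv2) and the standard library are available. Lean on these libraries where they do the work, as an engineer would, in place of code of your own. Each camera call takes 0.05 s, during which the arm holds its last target. There are 200 camera calls.

## Working session

There is one attempt and no reset: what is moved stays moved. The work goes in short steps, Python scripts to look and compute and a tool call to move; the robot and the scene stay as the last step left them, time stands still between calls to the robot, and variables do not carry over. Pictures are saved under pics/ and viewed, at most 10 in all, crops included, and the job is handed in when it is done.

Besides the shell and the picture viewer there is one more tool, called by a JSON object that holds its "method" and its "body", one argument or row to a line. move_arm: Moves the arm, as the interface text tells. Its arguments: {"type":"object","properties":{"targets":{"type":"array","items":{"type":"array"}},"jaw":{"type":"number"},"squeeze":{"type":"number"}},"required":["targets"]}

```bash
mkdir -p pics; ls; cat > h.py <<'E'
import numpy as np,cv2
from plant import r,viewer,recognise,outline_of,pinpoint
def ray(c,px,z):
    K=c["intrinsics"];T=np.array(c["camera_from_world"])
    row,col=px
    d=np.linalg.inv(K)@np.array([col,row,1.]); d=np.array([d[0],-d[1],-d[2]])
    R=T[:3,:3];o=-R.T@T[:3,3];d=R.T@d
    return o+d*(z-o[2])/d[2]
def proj(c,p):
    q=np.array(c["camera_from_world"])@np.append(p,1); q=np.array(c["intrinsics"])@np.array([q[0],-q[1],-q[2]]);return q[:2]/q[2]
E
python3 - <<'E'
from h import *
for n in("top","side"):
    c=viewer.capture(n);cv2.imwrite(f"pics/{n}0.png",c["image"])
    T=c["camera_from_world"];print(n,(-T[:3,:3].T@T[:3,3]).round(3))
    for l,z in(("pan",.04),("handle_tip",.1),("handle_hold",.1),("grip_hold",.1),("hotplate",0),("riser",0),("canister",0),("bowl",0)):
        p=pinpoint(l,n)[:1]
        for q in p: print(l,round(q["score"],2),np.round(q["location"]),ray(c,q["location"],z).round(3))
print(r.get_state())
E
```

```text
pics
top [0.386 0.003 1.327]
pan 0.69 [188. 282.] [0.585 0.011 0.04 ]
handle_tip 0.56 [258. 296.] [ 0.376 -0.031  0.1  ]
handle_hold 0.82 [233. 293.] [ 0.445 -0.021  0.1  ]
grip_hold 0.51 [151. 274.] [0.682 0.035 0.1  ]
riser 0.69 [159. 282.] [0.682 0.012 0.   ]
canister 0.93 [196. 210.] [0.562 0.236 0.   ]
bowl 0.9 [199. 352.] [ 0.557 -0.206  0.   ]
side [ 0.083 -0.797  0.852]
pan 0.7 [200. 304.] [0.596 0.024 0.04 ]
handle_tip 0.87 [220. 242.] [ 0.364 -0.035  0.1  ]
handle_hold 0.61 [354. 278.] [ 0.276 -0.43   0.1  ]
grip_hold 0.5 [176. 329.] [0.685 0.03  0.1  ]
hotplate 0.69 [211. 303.] [0.591 0.019 0.   ]
riser 0.44 [176. 267.] [0.567 0.237 0.   ]
canister 0.77 [173. 264.] [ 0.564  0.254 -0.   ]
bowl 0.77 [262. 332.] [ 0.559 -0.202  0.   ]
{'time_s': 0.9, 'joints': array([ 8.17091083e+01,  2.05443333e+01,  6.81673998e-01,  8.05554398e-04,
       -7.01352146e+01, -1.65053712e+01]), 'qd': array([ 0.05557455,  0.00367493, -0.06823922,  0.0396753 , -0.05138837,
       -0.13616461]), 'joint_torque': array([ 1.12583434e-04, -5.82360828e+01,  2.93297893e+01,  7.00249493e+00,
        1.25251050e-02, -1.71619450e-05]), 'tcp_pos': array([0.28311957, 0.61273431, 0.22658451]), 'eef_rot': array([-1.79997746e+02, -1.22365683e-04, -2.47959892e+01]), 'contact_force': array([-0.70900355,  0.10666988, -1.04284142]), 'moment': array([-0.02311663,  0.00195351, -0.01389164]), 'gripper_force': 0.0, 'gripper_width': 0.08733887192854106}
```

View pics/top0.png

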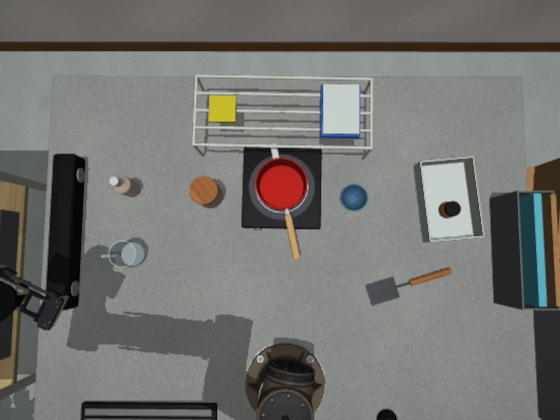

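View pics/side0.png

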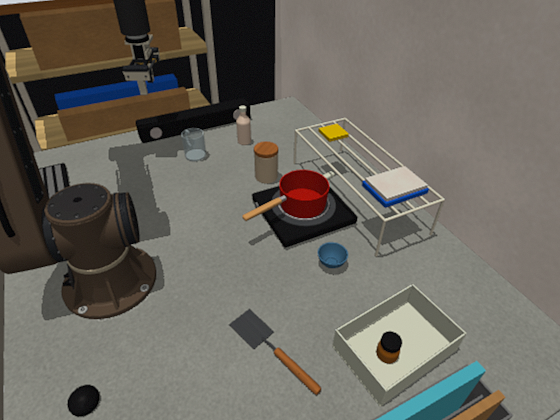

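The handle points toward the robot: its tip is at px (296,258) in the top view. The bowl is on the right at (353,197), the canister on the left at (204,191), and the riser is behind. I'll measure the plate and riser yaw and the pan angle.

```bash
cat >> h.py <<'E'
def measure(verbose=1):
    c=viewer.capture("top"); o={}
    m=outline_of("hotplate","top")
    if m:
        m=m[0]; ys,xs=np.nonzero(m["mask"]); P=np.array([ray(c,(y,x),.04)[:2] for y,x in zip(ys,xs)],np.float32)
        o["plate"]=cv2.minAreaRect(P)
    for l,z in(("handle_tip",.1),("handle_hold",.1),("grip_hold",.1)):
        q=pinpoint(l,"top")
        if q:o[l]=(round(q[0]["score"],2),ray(c,q[0]["location"],z)[:2].round(3))
    im=c["image"]; hsv=cv2.cvtColor(im,cv2.COLOR_BGR2HSV)
    red=((hsv[...,0]<6)|(hsv[...,0]>174))&(hsv[...,1]>150)&(hsv[...,2]>60)
    ys,xs=np.nonzero(red); k=(abs(ys-188)<50)&(abs(xs-282)<60)
    P=np.array([ray(c,(y,x),.115)[:2] for y,x in zip(ys[k],xs[k])],np.float32)
    o["rim"]=cv2.minEnclosingCircle(P); 
    # wooden handle pixels
    w=(hsv[...,0]>8)&(hsv[...,0]<22)&(hsv[...,1]>90)&(hsv[...,2]>90)
    ys,xs=np.nonzero(w); P=np.array([ray(c,(y,x),.107)[:2] for y,x in zip(ys,xs)])
    rc=np.array([.588,.013]); d=np.linalg.norm(P-rc,axis=1); P=P[(d>.085)&(d<.235)]
    P=P[abs(P[:,1]-.24)>.055]
    if len(P)>20:
        v=cv2.fitLine(P.astype(np.float32),cv2.DIST_HUBER,0,.01,.01).ravel()
        s=np.sign(v[:2]@(P.mean(0)-rc)); o["handle"]=(len(P),P.mean(0).round(3),np.degrees(np.arctan2(s*v[1],s*v[0]))%360)
    if verbose:
        for k in o: print(k,o[k])
    return c,o
E
python3 - <<'E'
from h import *
c,o=measure()
g=c["image"].astype(int)
for rows,cols,z in((range(143,156),range(215,240),.143),(range(143,156),range(325,365),.143),):
    for x in list(cols)[::8]:
        col=g[143:156,x].sum(1);print(x,col.argmax()+143,ray(c,(col.argmax()+143,x),z)[:2].round(3))
for cam in("top","side"):
  if cam=="side": viewer.capture("side")
im=c["image"][85:265,180:385];cv2.imwrite("pics/crop0.png",cv2.resize(im,None,fx=3.2,fy=3.2,interpolation=2))
E
```

```text
plate ((0.5846834778785706, 0.013093911111354828), (0.24033024907112122, 0.25128015875816345), 89.70428466796875)
handle_tip (0.71, array([ 0.372, -0.029]))
handle_hold (0.64, array([ 0.441, -0.015]))
grip_hold (0.4, array([0.692, 0.029]))
rim ((0.5862576961517334, 0.013257778249680996), 0.07490772753953934)
handle (302, array([ 0.436, -0.019]), np.float64(191.768225687727))
215 144 [0.692 0.199]
223 145 [0.689 0.176]
231 145 [0.689 0.154]
239 145 [0.689 0.131]
325 147 [ 0.685 -0.11 ]
333 147 [ 0.685 -0.132]
341 147 [ 0.685 -0.155]
349 147 [ 0.685 -0.177]
357 147 [ 0.685 -0.199]
```

View pics/crop0.png

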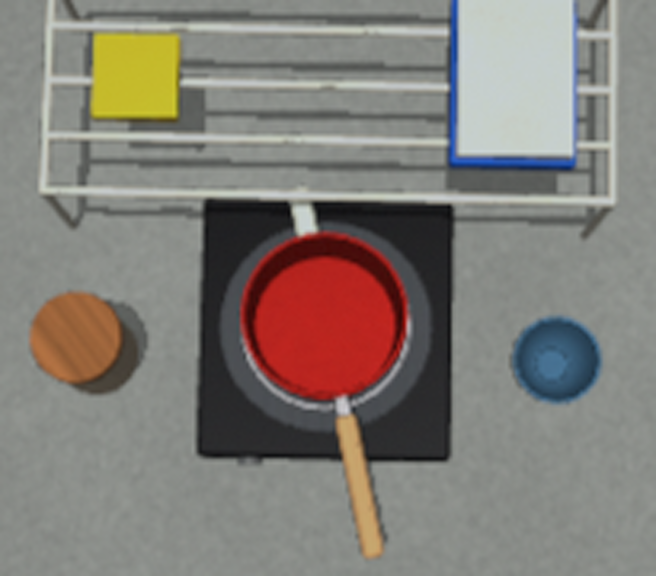

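```bash
cat >> h.py <<'E'
from scipy.spatial.transform import Rotation as Ro
C=np.array([.586,.013])
def pose(x,y,z,yaw,t=0): return np.array([x,y,z]),Ro.from_euler('z',yaw,degrees=True)*Ro.from_euler('x',180+t,degrees=True)
def pol(rad,ang,zg,yaw,t=0,C=C):   # grasp point at polar; zg its height
    p,R=pose(C[0]+rad*np.cos(np.radians(ang)),C[1]+rad*np.sin(np.radians(ang)),zg,yaw,t)
    return p+R.apply([0,0,.019]),R
def rows(tg,start=None):
    if start is None:
        s=r.get_state(); start=(s["tcp_pos"],Ro.from_euler('xyz',s["eef_rot"],degrees=True))
    p0,R0=start
    for p,R in tg:
        print([list((R0.inv().apply(p-p0)*100).round(2)),list((R0.inv()*R).as_rotvec().round(3))])
E
python3 -c "
from h import *
print(r.grip_point_offset)
rows([pol(.15,191.77,.19,-168.23)])
"
```

```text
-0.0188
[[np.float64(40.6), np.float64(50.68), np.float64(5.56)], [np.float64(-0.0), np.float64(-0.0), np.float64(2.503)]]
```

{"method": "move_arm", "body": {
  "targets": [
    [[12,14,0],[0,0,0.8]],
    [[20,25,0],[0,0,1.25]],
    [[40.6,50.7,0],[0,0,2.503]],
    [[40.6,50.7,0],[0,0,2.503]],
    [[40.6,50.7,0],[0,0,2.503]]
  ],
  "jaw": 5
}}

```text
time_s: 1.82
tcp_pos: [0.3593, 0.3078, 0.2269]
eef_rot: [-180.0, 0.0, -78.8]
contact_force: [0.6, 1.4, 1.7]
gripper_width: 0.0506
gripper_force: 0.0
```

```bash
python3 -c "
from h import *
rows([pol(.15,191.77,.19,-168.23)])
"
```

```text
[[np.float64(33.47), np.float64(-1.54), np.float64(5.57)], [np.float64(-0.0), np.float64(0.001), np.float64(1.56)]]
```

{"method": "move_arm", "body": {
  "targets": [
    [[33.5,-1.5,3],[0,0,1.56]],
    [[33.5,-1.5,3],[0,0,1.56]],
    [[33.5,-1.5,3],[0,0,1.56]],
    [[33.5,-1.5,3],[0,0,1.56]],
    [[33.5,-1.5,3],[0,0,1.56]]
  ]
}}

```text
time_s: 2.45
tcp_pos: [0.4349, 0.0059, 0.1992]
eef_rot: [-180.0, 0.1, -132.5]
contact_force: [1.5, 1.0, 0.4]
gripper_width: 0.0498
gripper_force: 0.0
```

```bash
python3 -c "
from h import *
rows([pol(.15,191.77,.19,-168.23)])
"
```

```text
[[np.float64(1.45), np.float64(-1.89), np.float64(2.82)], [np.float64(-0.0), np.float64(0.002), np.float64(0.623)]]
```

{"method": "move_arm", "body": {
  "targets": [
    [[1.4,-1.9,2.8],[0,0,0.18]],
    [[1.4,-1.9,2.8],[0,0,0.36]],
    [[1.4,-1.9,2.8],[0,0,0.54]],
    [[1.4,-1.9,2.8],[0,0,0.623]],
    [[1.4,-1.9,2.8],[0,0,0.623]]
  ]
}}

```text
time_s: 3.08
tcp_pos: [0.4394, -0.0155, 0.1709]
eef_rot: [180.0, 0.0, -167.9]
contact_force: [0.1, -0.6, 1.1]
gripper_width: 0.05
gripper_force: 0.0
```

```bash
python3 -c "
from h import *
c,o=measure()
cv2.imwrite('pics/above.png',cv2.resize(viewer.capture('side')['image'][60:300,160:460],None,fx=2.5,fy=2.5))
rows([pol(.15,191.77,.19,-168.23),pol(.15,191.77,.103,-168.23)])
"
```

```text
plate ((0.6059402227401733, 0.013374954462051392), (0.21439126133918762, 0.24107229709625244), 0.22649846971035004)
handle_tip (0.81, array([ 0.374, -0.035]))
grip_hold (0.38, array([0.682, 0.027]))
rim ((0.586641252040863, 0.013557490892708302), 0.07460340857505798)
handle (39, array([ 0.382, -0.03 ]), np.float64(223.34124890419952))
[[np.float64(0.07), np.float64(-0.21), np.float64(-0.02)], [np.float64(0.0), np.float64(0.0), np.float64(0.006)]]
[[np.float64(0.07), np.float64(-0.21), np.float64(8.68)], [np.float64(0.0), np.float64(0.0), np.float64(0.006)]]
```

View pics/above.png

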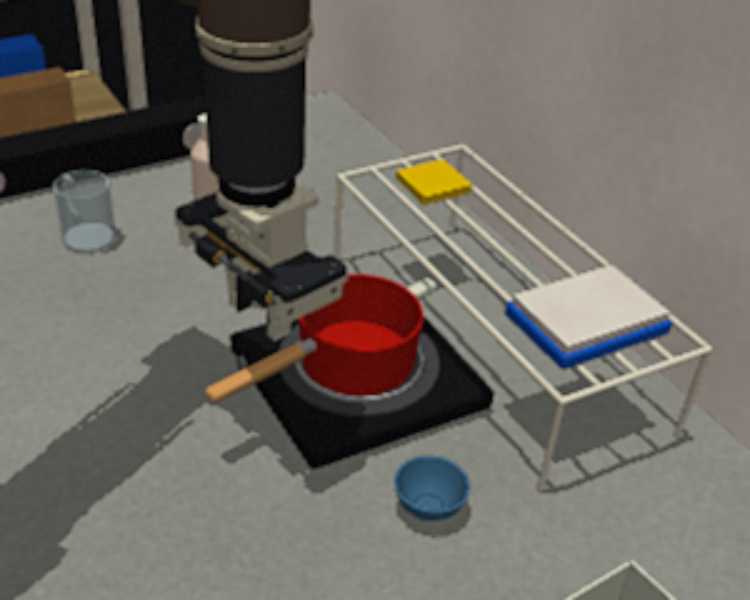

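The open fingers are above the handle at about (300,330) in the crop, with the body's long side along the closing axis as expected. I'll descend and close.

{"method": "move_arm", "body": {
  "targets": [
    [[0.1,-0.2,4.5],[0,0,0.006]],
    [[0.1,-0.2,8.7],[0,0,0.006]],
    [[0.1,-0.2,8.7],[0,0,0.006]]
  ]
}}

```text
time_s: 3.75
tcp_pos: [0.4366, -0.0184, 0.0817]
eef_rot: [-179.9, -0.4, -168.3]
contact_force: [-0.7, -0.9, 0.5]
gripper_width: 0.0501
gripper_force: 0.0
```

{"method": "move_arm", "body": {
  "targets": [
    [[0,0,0],[0,0,0]],
    [[0,0,0],[0,0,0]],
    [[0,0,0],[0,0,0]],
    [[0,0,0],[0,0,0]]
  ],
  "jaw": 0.5,
  "squeeze": 10
}}

```text
time_s: 4.25
tcp_pos: [0.4392, -0.0174, 0.0845]
eef_rot: [180.0, 0.1, -168.3]
contact_force: [-1.4, 0.3, 5.8]
gripper_width: 0.0201
gripper_force: 10.0
```

```bash
python3 -c "
from h import *
s=r.get_state();print(s['tcp_pos'],s['gripper_width'],s['gripper_force'])
a=191.77
rows([pol(.15,191.77+d,.103,-168.23+d) for d in (0,7,15,23,31,39)])
print(); rows([pol(.15,191.77+d,.103,-168.23+d) for d in (47,55,63,70,75)], pol(.15,191.77+39,.103,-168.23+39))
"
```

```text
[ 0.43923277 -0.0174117   0.08454099] 0.020121318225976244 10.000255554914474
[[np.float64(0.01), np.float64(-0.02), np.float64(0.05)], [np.float64(0.0), np.float64(0.002), np.float64(-0.0)]]
[[np.float64(-0.1), np.float64(-1.84), np.float64(0.05)], [np.float64(0.0), np.float64(0.002), np.float64(-0.123)]]
[[np.float64(-0.5), np.float64(-3.9), np.float64(0.05)], [np.float64(-0.0), np.float64(0.002), np.float64(-0.262)]]
[[np.float64(-1.18), np.float64(-5.88), np.float64(0.05)], [np.float64(-0.0), np.float64(0.002), np.float64(-0.402)]]
[[np.float64(-2.13), np.float64(-7.74), np.float64(0.06)], [np.float64(-0.0), np.float64(0.002), np.float64(-0.541)]]
[[np.float64(-3.33), np.float64(-9.46), np.float64(0.06)], [np.float64(-0.0), np.float64(0.002), np.float64(-0.681)]]

[[np.float64(-0.15), np.float64(-2.09), np.float64(-0.0)], [np.float64(-0.0), np.float64(0.0), np.float64(-0.14)]]
[[np.float64(-0.58), np.float64(-4.13), np.float64(-0.0)], [np.float64(0.0), np.float64(0.0), np.float64(-0.279)]]
[[np.float64(-1.3), np.float64(-6.1), np.float64(-0.0)], [np.float64(0.0), np.float64(0.0), np.float64(-0.419)]]
[[np.float64(-2.14), np.float64(-7.73), np.float64(-0.0)], [np.float64(-0.0), np.float64(0.0), np.float64(-0.541)]]
[[np.float64(-2.86), np.float64(-8.82), np.float64(-0.0)], [np.float64(-0.0), np.float64(0.0), np.float64(-0.628)]]
```

{"method": "move_arm", "body": {
  "targets": [
    [[-0.1,-1.84,0],[0,0,-0.123]],
    [[-0.5,-3.9,0],[0,0,-0.262]],
    [[-1.18,-5.88,0],[0,0,-0.402]],
    [[-2.13,-7.74,0],[0,0,-0.541]],
    [[-3.33,-9.46,0],[0,0,-0.681]]
  ],
  "squeeze": 15
}}

```text
time_s: 4.88
tcp_pos: [0.4895, -0.1038, 0.0839]
eef_rot: [179.9, -0.1, -129.0]
contact_force: [-4.5, 4.9, 5.4]
gripper_width: 0.02
gripper_force: 15.2
```

{"method": "move_arm", "body": {
  "targets": [
    [[-0.15,-2.1,0],[0,0,-0.14]],
    [[-0.58,-4.13,0],[0,0,-0.279]],
    [[-1.3,-6.1,0],[0,0,-0.419]],
    [[-2.14,-7.73,0],[0,0,-0.541]],
    [[-2.86,-8.82,0],[0,0,-0.628]]
  ]
}}

```text
time_s: 5.5
tcp_pos: [0.5753, -0.1378, 0.0837]
eef_rot: [179.8, -0.0, -93.1]
contact_force: [-7.9, -0.8, 7.0]
gripper_width: 0.0197
gripper_force: 15.1
```

{"method": "move_arm", "body": {
  "targets": [
    [[0,0,0],[0,0,0]],
    [[0,0,0],[0,0,0]]
  ]
}}

```text
time_s: 5.75
tcp_pos: [0.5763, -0.1375, 0.0842]
eef_rot: [179.9, -0.0, -93.2]
contact_force: [-4.7, 0.8, 6.6]
gripper_width: 0.02
gripper_force: 15.3
```

```bash
python3 -c "
from h import *
c,o=measure()
cv2.imwrite('pics/swung.png',cv2.resize(viewer.capture('side')['image'][60:300,160:460],None,fx=2.5,fy=2.5))
"
```

```text
plate ((0.5237078666687012, -0.06327477097511292), (0.1208973079919815, 0.0808953195810318), 0.3163650929927826)
grip_hold (0.42, array([0.538, 0.218]))
rim ((0.542462944984436, -0.029880400747060776), 0.04357083886861801)
handle (51, array([ 0.575, -0.113]), np.float64(267.31084087910796))
```

View pics/swung.png

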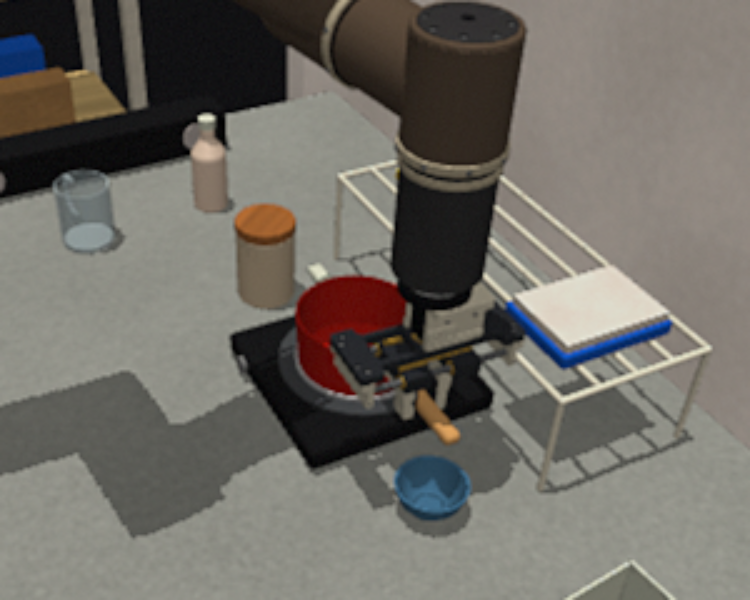

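The handle now points right, with its tip at (450,435) in the crop above the bowl, and the short grip points toward the canister. I'll release, rise and cross over.

{"method": "move_arm", "body": {
  "targets": [
    [[0,0,0],[0,0,0]],
    [[0,0,0],[0,0,0]],
    [[0,0,0],[0,0,0]]
  ],
  "jaw": 5
}}

```text
time_s: 6.42
tcp_pos: [0.577, -0.1371, 0.0836]
eef_rot: [180.0, 0.0, -93.3]
contact_force: [-0.2, -0.3, 0.3]
gripper_width: 0.0444
gripper_force: 0.0
```

{"method": "move_arm", "body": {
  "targets": [
    [[0,0,-5],[0,0,0]],
    [[0,0,-10],[0,0,0]],
    [[0,0,-15],[0,0,0]],
    [[4,0,-15],[0,0,0]],
    [[8,0,-15],[0,0,0]]
  ]
}}

```text
time_s: 7.05
tcp_pos: [0.5728, -0.2174, 0.2347]
eef_rot: [-179.9, 0.0, -93.2]
contact_force: [0.8, -0.6, -0.8]
gripper_width: 0.0499
gripper_force: 0.0
```

```bash
python3 -c "
from h import *
s=r.get_state();print(s['tcp_pos'],s['gripper_width'],s['time_s'])
rows([pol(.102,87,.22,-93.2,t) for t in (8,)])
p,R=pol(.102,87,.22,-93.2,8);print(R.apply([0,0,-1]))
"
```

```text
[ 0.57278542 -0.21738936  0.23473331] 0.049882874094998524 7.05
[[np.float64(-33.28), np.float64(-0.26), np.float64(3.36)], [np.float64(0.138), np.float64(0.0), np.float64(0.0)]]
[-0.1389561   0.00776885  0.99026807]
```

{"method": "move_arm", "body": {
  "targets": [
    [[-6,2,-2],[0,0,0]],
    [[-12,7,-2],[0,0,0]],
    [[-18,13,-2],[0,0,0]],
    [[-24,13,-2],[0,0,0]],
    [[-30,13,-2],[0,0,0]]
  ]
}}

```text
time_s: 7.68
tcp_pos: [0.4599, 0.0631, 0.2545]
eef_rot: [-179.9, 0.1, -93.3]
contact_force: [1.9, -0.1, 0.3]
gripper_width: 0.0498
gripper_force: 0.0
```

```bash
python3 -c "
from h import *
c,o=measure()
s=viewer.capture('side')
for l in('grip_hold','handle_tip'):
  for q in pinpoint(l,'side')[:2]: print(l,q['score'],ray(s,q['location'],.1))
print(r.get_state()['tcp_pos'])
im=cv2.resize(c['image'][120:260,180:385],None,fx=2.5,fy=2.5); im2=cv2.resize(s['image'][130:280,215:370],None,fx=2.33,fy=2.33)[:350]
im2=np.pad(im2,((0,350-im2.shape[0]),(0,0),(0,0))); 
o=np.hstack([im,im2]);o=cv2.resize(o,None,fx=.9,fy=.9);print(o.shape);cv2.imwrite('pics/rel.png',o)
"
```

```text
plate ((0.5864527821540833, 0.012377351522445679), (0.24715866148471832, 0.23460672795772552), 0.22764286398887634)
handle_tip (0.69, array([ 0.577, -0.208]))
handle_hold (0.76, array([ 0.583, -0.141]))
grip_hold (0.38, array([0.547, 0.216]))
rim ((0.5820851922035217, 0.012936261482536793), 0.07477470487356186)
handle (295, array([ 0.576, -0.139]), np.float64(270.1076959205844))
grip_hold 0.46 [0.57861589 0.1128459  0.1       ]
handle_tip 0.7 [ 0.56531818 -0.21797484  0.1       ]
handle_tip 0.28 [ 0.53161853 -0.08629618  0.1       ]
[0.46118843 0.06066078 0.2535546 ]
(315, 786, 3)
```

View pics/rel.png

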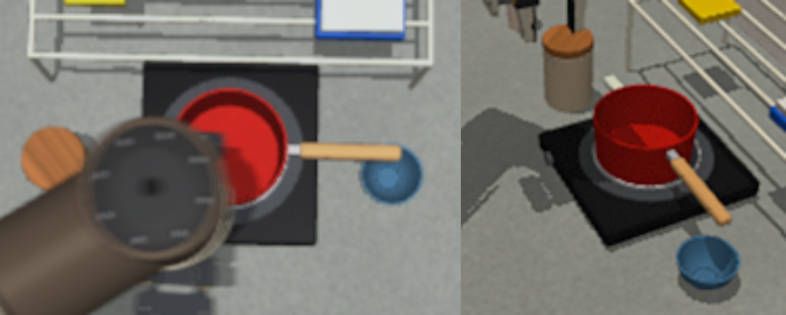

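The handle now points right over the bowl: its wood runs from (300,149) to (400,153) in the crop, about 267.7°. The pan sits in its ring about 4 mm nearer the robot, and the grip at (610,82) in the right half is free. Now to the grip.

```bash
python3 -c "
from h import *
C=np.array([.583,.013])
rows([pol(.102,88,z,-92.3,0,C) for z in(.23,.16,.103)])
"
```

```text
[[np.float64(-6.16), np.float64(-12.2), np.float64(4.25)], [np.float64(0.0), np.float64(-0.0), np.float64(-0.019)]]
[[np.float64(-6.16), np.float64(-12.2), np.float64(11.25)], [np.float64(0.0), np.float64(-0.0), np.float64(-0.019)]]
[[np.float64(-6.16), np.float64(-12.2), np.float64(16.95)], [np.float64(0.0), np.float64(-0.0), np.float64(-0.019)]]
```

{"method": "move_arm", "body": {
  "targets": [
    [[-3,-5,2],[0,0,-0.019]],
    [[-5,-10,4],[0,0,-0.019]],
    [[-6.2,-12.2,5],[0,0,-0.019]],
    [[-6.2,-12.2,8],[0,0,-0.019]],
    [[-6.2,-12.2,8],[0,0,-0.019]]
  ]
}}

```text
time_s: 8.7
tcp_pos: [0.5853, 0.1146, 0.1709]
eef_rot: [179.7, -0.1, -92.3]
contact_force: [0.0, 0.1, 0.4]
gripper_width: 0.0497
gripper_force: 0.0
```

```bash
python3 -c "
from h import *
C=np.array([.583,.013])
print(r.get_state()['tcp_pos'])
rows([pol(.102,88,z,-92.3,0,C) for z in(.103,)])
s=viewer.capture('side')
for q in pinpoint('grip_hold','side')[:2]: print(q['score'],ray(s,q['location'],.1))
cv2.imwrite('pics/grip.png',cv2.resize(s['image'][100:250,230:400],None,fx=4,fy=4))
"
```

```text
[0.58529723 0.11460913 0.17092089]
[[np.float64(-0.06), np.float64(-0.17), np.float64(8.69)], [np.float64(0.005), np.float64(-0.003), np.float64(-0.001)]]
0.72 [ 0.57697655 -0.13769558  0.1       ]
0.58 [0.58492845 0.11397249 0.1       ]
```

View pics/grip.png

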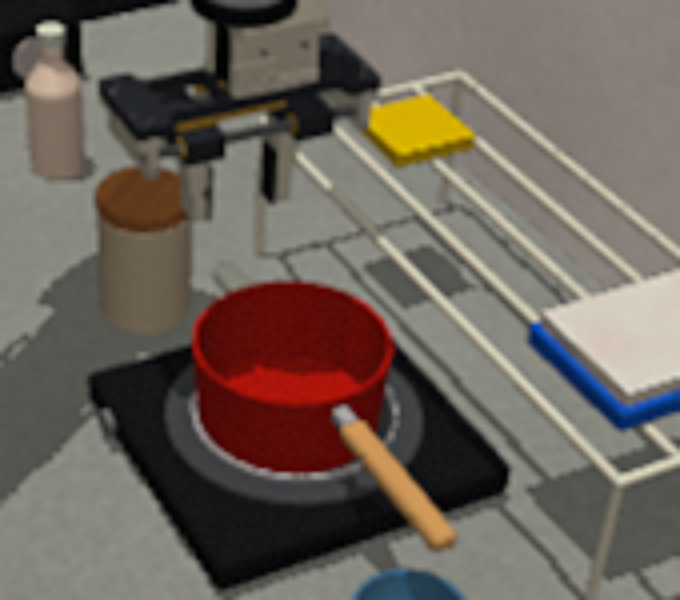

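The fingers straddle the white grip at (230,275), and the network's grip position matches the TCP. I'll descend.

{"method": "move_arm", "body": {
  "targets": [
    [[0,0,3],[0,0,0]],
    [[0,0,5.5],[0,0,0]],
    [[0,0,7.5],[0,0,0]],
    [[0,0,8.5],[0,0,0]],
    [[0,0,8.5],[0,0,0]]
  ]
}}

```text
time_s: 9.43
tcp_pos: [0.5867, 0.1165, 0.0894]
eef_rot: [-180.0, 0.0, -92.2]
contact_force: [1.4, -0.1, -0.4]
gripper_width: 0.0502
gripper_force: 0.0
```

{"method": "move_arm", "body": {
  "targets": [
    [[0,0,0],[0,0,0]],
    [[0,0,0],[0,0,0]],
    [[0,0,0],[0,0,0]],
    [[0,0,0],[0,0,0]]
  ],
  "jaw": 0.5,
  "squeeze": 15
}}

```text
time_s: 9.93
tcp_pos: [0.5861, 0.1168, 0.089]
eef_rot: [180.0, 0.0, -92.2]
contact_force: [-2.6, 1.2, 4.2]
gripper_width: 0.0195
gripper_force: 15.0
```

```bash
python3 -c "
from h import *
C=np.array([.584,.013])
s=r.get_state();print(s['tcp_pos'],s['eef_rot'],s['gripper_width'],s['contact_force'])
h=lambda L:[pol(.102,88+d,.105,-92.3+d,0,C) for d in L]
rows(h((0,6,14,22,30,38)))
print(); rows(h((46,54,62,70,78)),h([38])[0])
print(); rows(h((84,88,91)),h([78])[0])
"
```

```text
[0.58613214 0.11676401 0.088961  ] [ 1.79975906e+02  4.73069917e-03 -9.21867706e+01] 0.019549200028010454 [-2.56890744  1.18232979  4.21006198]
[[np.float64(0.18), np.float64(-0.15), np.float64(0.3)], [np.float64(0.0), np.float64(0.0), np.float64(0.002)]]
[[np.float64(0.24), np.float64(0.92), np.float64(0.3)], [np.float64(0.0), np.float64(0.0), np.float64(-0.103)]]
[[np.float64(0.49), np.float64(2.32), np.float64(0.3)], [np.float64(0.0), np.float64(0.0), np.float64(-0.242)]]
[[np.float64(0.93), np.float64(3.67), np.float64(0.3)], [np.float64(0.0), np.float64(0.0), np.float64(-0.382)]]
[[np.float64(1.56), np.float64(4.95), np.float64(0.3)], [np.float64(0.0), np.float64(0.0), np.float64(-0.522)]]
[[np.float64(2.36), np.float64(6.12), np.float64(0.3)], [np.float64(0.0), np.float64(0.0), np.float64(-0.661)]]

[[np.float64(0.11), np.float64(1.42), np.float64(0.0)], [np.float64(-0.0), np.float64(0.0), np.float64(-0.14)]]
[[np.float64(0.41), np.float64(2.81), np.float64(0.0)], [np.float64(-0.0), np.float64(0.0), np.float64(-0.279)]]
[[np.float64(0.9), np.float64(4.14), np.float64(0.0)], [np.float64(0.0), np.float64(0.0), np.float64(-0.419)]]
[[np.float64(1.58), np.float64(5.4), np.float64(0.0)], [np.float64(-0.0), np.float64(0.0), np.float64(-0.559)]]
[[np.float64(2.42), np.float64(6.54), np.float64(0.0)], [np.float64(-0.0), np.float64(0.0), np.float64(-0.698)]]

[[np.float64(0.06), np.float64(1.07), np.float64(0.0)], [np.float64(0.0), np.float64(0.0), np.float64(-0.105)]]
[[np.float64(0.16), np.float64(1.77), np.float64(0.0)], [np.float64(0.0), np.float64(0.0), np.float64(-0.175)]]
[[np.float64(0.27), np.float64(2.29), np.float64(0.0)], [np.float64(0.0), np.float64(0.0), np.float64(-0.227)]]
```

{"method": "move_arm", "body": {
  "targets": [
    [[0.1,1.0,0],[0,0,-0.105]],
    [[0.4,2.4,0],[0,0,-0.244]],
    [[0.85,3.75,0],[0,0,-0.384]],
    [[1.5,5.0,0],[0,0,-0.524]],
    [[2.3,6.15,0],[0,0,-0.663]]
  ]
}}

```text
time_s: 10.55
tcp_pos: [0.5239, 0.096, 0.0889]
eef_rot: [-180.0, -0.0, -53.9]
contact_force: [-0.6, 0.1, 1.8]
gripper_width: 0.0201
gripper_force: 15.1
```

{"method": "move_arm", "body": {
  "targets": [
    [[0.11,1.42,0],[0,0,-0.14]],
    [[0.41,2.81,0],[0,0,-0.279]],
    [[0.9,4.14,0],[0,0,-0.419]],
    [[1.58,5.4,0],[0,0,-0.559]],
    [[2.42,6.54,0],[0,0,-0.698]]
  ]
}}

```text
time_s: 11.18
tcp_pos: [0.4852, 0.0378, 0.089]
eef_rot: [-180.0, -0.0, -13.9]
contact_force: [0.3, -0.7, 0.3]
gripper_width: 0.0198
gripper_force: 15.1
```

{"method": "move_arm", "body": {
  "targets": [
    [[0.06,1.07,0],[0,0,-0.105]],
    [[0.16,1.77,0],[0,0,-0.175]],
    [[0.27,2.29,0],[0,0,-0.227]],
    [[0.27,2.29,0],[0,0,-0.227]],
    [[0.27,2.29,0],[0,0,-0.227]]
  ]
}}

```text
time_s: 11.8
tcp_pos: [0.4823, 0.0149, 0.0889]
eef_rot: [180.0, 0.0, -1.3]
contact_force: [0.1, -5.4, 3.3]
gripper_width: 0.02
gripper_force: 15.0
```

```bash
cat > m.py <<'E'
from h import *
c,o=measure()
im=c["image"][80:270,180:385];hsv=cv2.cvtColor(c["image"],cv2.COLOR_BGR2HSV)
w=(hsv[...,0]>8)&(hsv[...,0]<22)&(hsv[...,1]>80)&(hsv[...,2]>80); w[:, :265]=0; w[:,300:]=0; w[165:]=0; w[:95]=0
ys,xs=np.nonzero(w); P=np.array([ray(c,(y,x),.107)[:2] for y,x in zip(ys,xs)])
if len(P):
    v=cv2.fitLine(P.astype(np.float32),cv2.DIST_HUBER,0,.01,.01).ravel();print("inner handle",len(P),P.min(0),P.max(0),P.mean(0),np.degrees(np.arctan(v[1]/v[0])))
cv2.imwrite(__import__("sys").argv[1],cv2.resize(im,None,fx=3.1,fy=3.1,interpolation=2))
print(r.get_state()["eef_rot"],r.get_state()["tcp_pos"],r.get_state()["contact_force"])
E
python3 m.py pics/turned.png
```

```text
plate ((0.5936724543571472, 0.013533458113670349), (0.23812389373779297, 0.2441006898880005), 88.85272216796875)
handle_tip (0.86, array([0.809, 0.005]))
handle_hold (0.86, array([0.745, 0.013]))
rim ((0.5890039205551147, 0.012040551751852036), 0.07423632591962814)
handle (212, array([0.736, 0.007]), np.float64(359.27212701349066))
inner handle 220 [ 0.67843558 -0.00334204] [0.80606202 0.01681322] [0.74016413 0.00675861] -1.8009158
[ 1.79959409e+02  3.01816997e-03 -1.22831791e+00] [0.4822806  0.01502534 0.08894115] [ 0.2916088  -5.70187795  3.65036228]
```

View pics/turned.png

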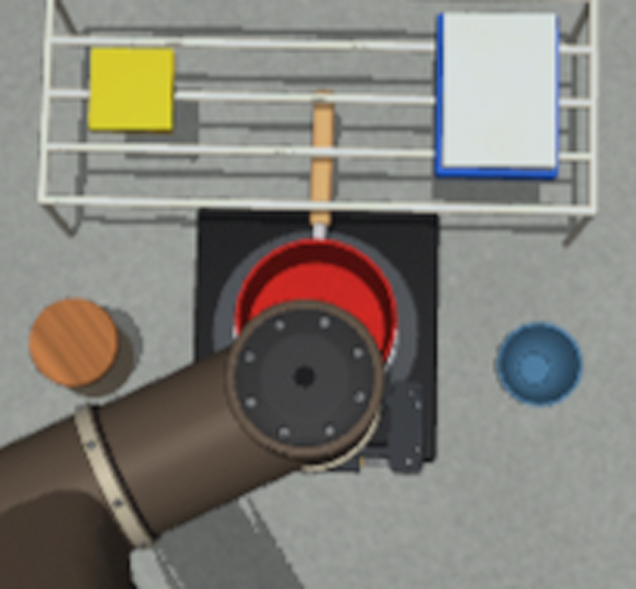

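The handle points straight in under the riser (px 320, 95–235), with yaw about -1.3° against a plate yaw of about -0.9°. I'll release and retreat.

{"method": "move_arm", "body": {
  "targets": [
    [[0,0,0],[0,0,0]],
    [[0,0,0],[0,0,0]],
    [[0,0,0],[0,0,0]],
    [[0,0,0],[0,0,0]]
  ],
  "jaw": 5
}}

```text
time_s: 12.55
tcp_pos: [0.4823, 0.0155, 0.0886]
eef_rot: [-180.0, 0.0, -1.2]
contact_force: [-0.8, -0.2, -0.2]
gripper_width: 0.0488
gripper_force: 0.0
```

{"method": "move_arm", "body": {
  "targets": [
    [[0,0,-3],[0,0,0]],
    [[0,0,-8],[0,0,0]],
    [[0,0,-13],[0,0,0]],
    [[0,6,-15],[0,0,0]],
    [[0,12,-15],[0,0,0]]
  ]
}}

```text
time_s: 13.18
tcp_pos: [0.4809, -0.1052, 0.2411]
eef_rot: [-180.0, -0.3, -1.0]
contact_force: [1.3, -0.3, -0.2]
gripper_width: 0.0498
gripper_force: 0.0
```

{"method": "move_arm", "body": {
  "targets": [
    [[0,6,0],[0,0,0]],
    [[0,12,0],[0,0,0]],
    [[0,12,0],[0,0,0]],
    [[0,12,0],[0,0,0]]
  ]
}}

```text
time_s: 13.68
tcp_pos: [0.477, -0.2248, 0.2384]
eef_rot: [-180.0, 0.0, -1.3]
contact_force: [-0.4, 1.0, 0.2]
gripper_width: 0.0503
gripper_force: 0.0
```

```bash
python3 m.py pics/fin.png
```

```text
plate ((0.5832200050354004, 0.013907290995121002), (0.23784972727298737, 0.25658684968948364), 88.81078338623047)
handle_tip (0.95, array([0.809, 0.007]))
handle_hold (0.82, array([0.74 , 0.007]))
rim ((0.5969446897506714, 0.022868499159812927), 0.07216605544090271)
handle (209, array([0.739, 0.007]), np.float64(358.1221389650418))
inner handle 220 [ 0.67843558 -0.00334204] [0.80607142 0.01681322] [0.74033941 0.00669343] -1.9465867
[-1.79997268e+02 -2.59830602e-02 -1.08015904e+00] [ 0.47759905 -0.22352911  0.23890475] [ 0.36644863 -0.52701691  0.95105456]
```

View pics/fin.png

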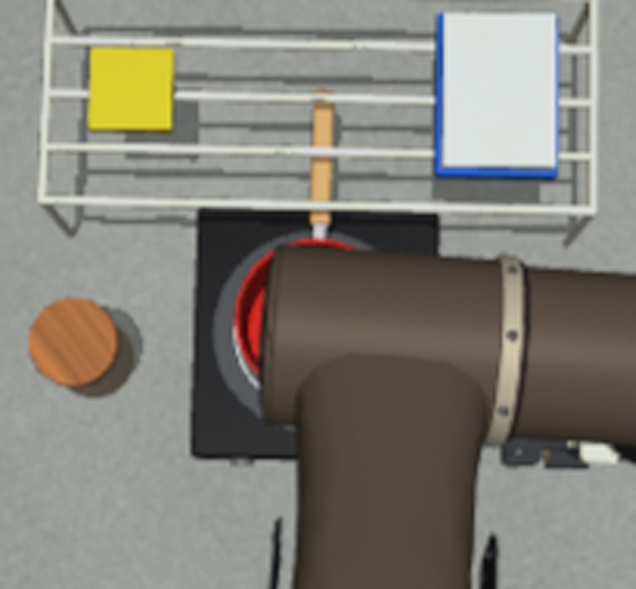

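```bash
python3 -c "
from plant import r
print(r.close_job())"
```

```text
the job is handed in; nothing more can be done
None
```

I swung the long handle over the bowl and let go, then turned the pan by its white grip until the handle pointed straight in under the riser, within about 1° of square. The pan looks to be standing in its ring, the gripper is clear of everything, and the job was handed in at about 14 s.

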